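# Clamp a stencil evenly and lock it down

### The arm

A 7-joint arm with a two-finger parallel gripper is mounted at the origin on the work surface. World frame = base frame: x ahead of the robot, y to its left, z up, the work surface at z = 0. Lengths are in m, angles in rad, forces in N, time in s.
With the tool pointing down it reaches from about 0.4 to 0.875 m from the base axis. Payload 19.3 kg.
Tool frame: the origin (TCP) lies midway between the tips of the shut fingers; the grasp point (between the pads) lies 19 mm behind it (env.grip_point_offset is the distance from the TCP to the grasp point, in m); z points along the fingers, y is the line along which they close (so a half turn about z gives the same grasp; the last joint's range is limited). The gripper opens to 85 mm and grips with 20 to 120 N. Pads are 22 mm wide; open, the fingers measure 114 mm over their backs; the gripper's body (76 mm by 85 mm) begins 54 mm behind the grasp point. The pads swing forward as they close: fully open they stand 13 mm farther back than shut.
Start: joints at [1.074, 0.521, -0.036, 1.599, 0.021, 1.021, -0.113], TCP at [0.259, -0.569, 0.231] pointing down, gripper open.
Joint ranges: [-2.91, 2.91], [-0.3, 2.13], [-1.5, 1.42], [0.17, 2.43], [-1.26, 4.41], [0.16, 1.93], [-2.52, 2.52]. Speed limits (rad/s): [1.89, 1.89, 2.39, 2.39, 3.01, 3.01, 3.01].

### API

Orientations are given as a 3x3 rotation matrix whose columns are the frame's x, y, z axes.
In Python, from bench import status, vision, order, env gives the robot as it stands.
- The arm moves only by the tool play_rows, never from a script. Its argument "plan" is one flat list of numbers, 4 for each row, row after row: the shift along the tool's x, y, z in m, then the turn about the tool's z in rad. A call has 1 to 20 rows; each row is the pose to reach, as a shift and turn from the pose commanded when the call began, along the tool's axes at that moment; what a row does not reach only later rows make up. A row lasts 1/10 s, in which the tool goes at most 50 mm and 8.59 degrees, less where a joint would pass 70% of its speed; a pose out of reach is approached as far as the arm can. A call with a gripper value outside its range is refused whole. "gripper" is the closure, from 0 (fully open) to 1 (shut), set as the call begins (left out, the last holds). The fingers move at their own pace and stop on an object; "force" is the grip in N (left out, the last holds). Time passes only in rows, so rows that repeat a pose let the fingers close. It gives the time, the measured TCP pose, the force, the opening and the grip force at its end, in the units of the state.
- status.read_state(): the state, without advancing time (a new reading comes with each control period).
- vision.capture(name): name is "side" or "top" or "wrist"; returns the picture (384x512x3 uint8, red, green, blue); there is no depth.
- vision.camera_params(name): a dict with "intrinsics" (3x3 intrinsics, pixels), "R" (3x3) and "t" (3): a world point X has camera coordinates R X + t. Camera axes: x right, y down, z forward; pixel columns grow to the right and rows downward; lengths in m; the calibration is good to about 2 mm. A picture is of the moment at which its call begins: read the wrist's pose just before it. camera_params takes no time and is no camera call; for the wrist camera it gives the pose at the moment of the call.
- order.job_done(): hands the job in; it is judged then, once.
The state is a dict: "clock": time; "joint_positions": joint angles; "qvel": joint speeds; "effort": joint torques, N m; "tool_pos": TCP position; "eef_rot": TCP orientation; "wrist_force": force on the tool from outside, world axes, zero at the start; "torque": the same for the moment, N m; "gripper_width": finger opening in m; "finger_force": force on a finger pad.
Only numpy, scipy, OpenCV 4.12 (cv2) and the standard library are available. Lean on these libraries where they do the work, as an engineer would, in place of code of your own. Each camera call takes 0.05 s, during which the arm holds its last target. There are 200 camera calls.

### The job

Clamp the stencil down evenly: turn the four wing nuts clockwise in crisscross order (after the first, the one diagonally opposite, then the other two), first all of them about half way (some 35 degrees), then, again crisscross, all of them fully home to their stops, wings along the rails. Only then swing the cam lever beside the board right over, away from you, to lock it, and let go. Leave the lidded jar and the cork sanding block where they stand, and work briskly: 45 seconds in all.

Things in the scene. Friction and masses are not known exactly. Their poses are not given: they have to be found in the camera images.
- clamp: stencil clamp, fixed (place, yaw vary): wooden board 210 x 250 x 20 mm with cardboard stencil; two aluminium rails 30 mm wide along its y axis at x -75 and +75 mm, tops 43 mm above the table. Wing nuts at y +75 and -75 mm on each rail: a 150 mm square, nut1 to nut4 in order round it (1 is diagonal to 3, 2 to 4). Origin: centre of board's underside; z up, x roughly away from the robot
- nut1 (a joint): turn of the wing nut on the near rail (-x), its +y end (rad): 0 slack; grows clockwise seen from above; 0.6 half way; 1.2 tight, at a hard stop, its wing lying along the rail. The wing's direction = the rail's direction (clamp y axis) turned anticlockwise by 1.2 minus this value. Starts between 0 and 0.15. Stays where left; takes about 0.15 N m to turn.
- nut1_wing (a point): middle of the wing of nut1, on its turning axis, 77 mm above the table. The wing is an upright steel bar 76 mm long (point x axis), 12 mm thick (y), 34 mm high (z), 17 mm above and 17 mm below this point; under it a hub 28 mm across, 17 mm high. Pinch it across its thickness from above and turn about the vertical.
- nut2 (a joint): turn of the wing nut on the far rail (+x), its +y end (rad): 0 slack; grows clockwise seen from above; 0.6 half way; 1.2 tight, at a hard stop, its wing lying along the rail. The wing's direction = the rail's direction (clamp y axis) turned anticlockwise by 1.2 minus this value. Starts between 0 and 0.15. Stays where left; takes about 0.15 N m to turn.
- nut2_wing (a point): middle of the wing of nut2, on its turning axis, 77 mm above the table. The wing is an upright steel bar 76 mm long (point x axis), 12 mm thick (y), 34 mm high (z), 17 mm above and 17 mm below this point; under it a hub 28 mm across, 17 mm high. Pinch it across its thickness from above and turn about the vertical.
- nut3 (a joint): turn of the wing nut on the far rail (+x), its -y end (rad): 0 slack; grows clockwise seen from above; 0.6 half way; 1.2 tight, at a hard stop, its wing lying along the rail. The wing's direction = the rail's direction (clamp y axis) turned anticlockwise by 1.2 minus this value. Starts between 0 and 0.15. Stays where left; takes about 0.15 N m to turn.
- nut3_wing (a point): middle of the wing of nut3, on its turning axis, 77 mm above the table. The wing is an upright steel bar 76 mm long (point x axis), 12 mm thick (y), 34 mm high (z), 17 mm above and 17 mm below this point; under it a hub 28 mm across, 17 mm high. Pinch it across its thickness from above and turn about the vertical.
- nut4 (a joint): turn of the wing nut on the near rail (-x), its -y end (rad): 0 slack; grows clockwise seen from above; 0.6 half way; 1.2 tight, at a hard stop, its wing lying along the rail. The wing's direction = the rail's direction (clamp y axis) turned anticlockwise by 1.2 minus this value. Starts between 0 and 0.15. Stays where left; takes about 0.15 N m to turn.
- nut4_wing (a point): middle of the wing of nut4, on its turning axis, 77 mm above the table. The wing is an upright steel bar 76 mm long (point x axis), 12 mm thick (y), 34 mm high (z), 17 mm above and 17 mm below this point; under it a hub 28 mm across, 17 mm high. Pinch it across its thickness from above and turn about the vertical.
- cam_base: grey housing of the cam lever, 70 x 50 x 25 mm (x, y, z), fixed beside the clamp board, level with the middle of its +y or -y edge (which side varies; a plain grey block 30 mm high is on the other). Origin: centre of its underside; axes as the clamp's. The lever's pivot runs along y, 22 mm above the table
- cam (a joint): cam lever (rad): 0 open, the lever leans 0.5 rad from upright to the housing's -x, towards the robot; grows as it swings over to +x, away from the robot; 1.0 locked, at a hard stop, leaning 0.5 rad to +x. Starts between 0 and 0.15. Stays where left; moves at about 1 N
- cam_tip (a point): centre of the ball (26 mm across) at the end of the cam lever's 10 mm rod, 90 mm from the pivot, about 101 mm above the table at either end of the swing
- jar: bystander: lidded jar, 68 mm across, 75 mm high; origin at its underside
- sander: bystander: cork sanding block 80 x 50 x 35 mm, lying; origin at its underside
There are look-alikes about, which are no part of the job. Leave any blue or orange look-alike of the cam_base alone.

How it is judged:
On the way, in this order (a step that is already met when the one before it is completed fails the run):
1. all four wing nuts are turned about half way (each between 0.35 and 0.9 rad), the cam lever still open (below 0.5 rad) (value of joint nut1 between 0.35 and 0.9 rad and value of joint nut2 between 0.35 and 0.9 rad and value of joint nut3 between 0.35 and 0.9 rad and value of joint nut4 between 0.35 and 0.9 rad and value of joint cam below 0.5 rad), for 0.1 s.
2. all four wing nuts are fully tight (each beyond 1.05 rad) (value of joint each of nut1, nut2, nut3, nut4 above 1.05 rad), for 0.2 s.
3. the cam lever is thrown (beyond 0.85 rad) (value of joint cam above 0.85 rad), for 0.1 s.
At the end, for the whole second after the job is handed in: All four wing nuts are still tight (beyond 1.05 of 1.2 rad) and the cam lever is locked (beyond 0.85 of 1.0 rad) (all of step 2 and value of joint cam above 0.85 rad); the robot touches nothing.
It fails at once if one nut is turned well past half way (0.9 rad) while another is still slack (below 0.35 rad) (value of joint any of nut1, nut2, nut3, nut4 above 0.9 rad and value of joint any of nut1, nut2, nut3, nut4 below 0.35 rad).
It fails at once if out of crisscross order: in the first pass two neighbouring nuts are beyond 0.35 rad, or in the second beyond 0.9 rad, while the other two are not (((value of joint each of nut1, nut2 above 0.35 rad and value of joint each of nut3, nut4 below 0.35 rad) or (value of joint each of nut1, nut4 below 0.35 rad and value of joint each of nut2, nut3 above 0.35 rad) or (value of joint each of nut1, nut2 below 0.35 rad and value of joint each of nut3, nut4 above 0.35 rad) or (value of joint each of nut1, nut4 above 0.35 rad and value of joint each of nut2, nut3 below 0.35 rad)) or ((value of joint each of nut1, nut2 above 0.9 rad and value of joint each of nut3, nut4 below 0.9 rad) or (value of joint each of nut1, nut4 below 0.9 rad and value of joint each of nut2, nut3 above 0.9 rad) or (value of joint each of nut1, nut2 below 0.9 rad and value of joint each of nut3, nut4 above 0.9 rad) or (value of joint each of nut1, nut4 above 0.9 rad and value of joint each of nut2, nut3 below 0.9 rad))).
It fails at once if the cam lever is swung past 0.5 rad before all four nuts are tight (beyond 1.05 rad) (value of joint cam above 0.5 rad and not (value of joint each of nut1, nut2, nut3, nut4 above 1.05 rad)).
It fails at once if the jar or the sanding block is moved by more than 40 mm (distance of any of jar, sander from where it was at the start of the episode above 0.04 m).
It also fails if it takes over 72 s, if anything falls off the work surface, if the arm or the gripper's body presses on something with over 40 N, if the wrist force passes 120 N, or if a joint passes its speed limit or range.

## Working session

There is one attempt and no reset: what is moved stays moved. The work goes in short steps, Python scripts to look and compute and a tool call to move; the robot and the scene stay as the last step left them, time stands still between calls to the robot, and variables do not carry over. Pictures are saved under pics/ and viewed, at most 10 in all, crops included, and the job is handed in when it is done.

Besides the shell and the picture viewer there is one more tool, called after "Emit:" by a JSON object that holds its "method" and its "body". play_rows: Moves the arm, as the interface text tells. Its arguments: {"type":"object","properties":{"plan":{"type":"array"},"gripper":{"type":"number"},"force":{"type":"number"}},"required":["plan"]}

```bash
mkdir -p pics; ls
python3 - <<'E'
from bench import status,vision,env
import cv2,numpy as np
s=status.read_state();print(s)
ims=[]
for n in ["top","side"]:
    im=vision.capture(n);np.save(f"pics/{n}.npy",im);p=vision.camera_params(n);print(n,p)
    cv2.imwrite(f"pics/{n}0.png",cv2.resize(im[:,:,::-1],(800,600),interpolation=cv2.INTER_CUBIC))
print(env.grip_point_offset)
E
```

```text
pics
{'clock': 0.0, 'joint_positions': array([ 1.07383112,  0.52199245, -0.0363193 ,  1.60001107,  0.02124143,
        1.02113348, -0.11276727]), 'qvel': array([ 0.00020149, -0.00020957, -0.00088852, -0.00141007, -0.00067958,
       -0.00099852,  0.00170002]), 'effort': array([ 5.13440518e-04, -9.27096248e+01,  1.98013455e+00, -3.69926226e+01,
        1.79118913e-02,  8.11289123e-03, -4.55775501e-05]), 'tool_pos': array([ 0.2585104 , -0.56864758,  0.23073819]), 'eef_rot': array([[ 9.10293940e-01,  4.13962070e-01, -5.89423170e-04],
       [ 4.13962471e-01, -9.10293402e-01,  9.97442797e-04],
       [-1.23644537e-04, -1.15196521e-03, -9.99999329e-01]]), 'wrist_force': array([-0.0930643 , -0.73195165,  0.19517621]), 'torque': array([ 0.0370047 , -0.0005976 ,  0.04639452]), 'finger_force': 0.0, 'gripper_width': 0.08563931107552557}
top {'intrinsics': array([[451.97919175,   0.        , 260.54664257],
       [  0.        , 451.97919175, 192.57751228],
       [  0.        ,   0.        ,   1.        ]]), 'R': array([[ 1.88251306e-02, -9.99822567e-01, -6.70341859e-04],
       [-9.98771847e-01, -1.87746059e-02, -4.58509731e-02],
       [ 4.58302522e-02,  1.53266913e-03, -9.98948066e-01]]), 't': array([-0.02552418,  0.55101739,  1.22690896])}
side {'intrinsics': array([[426.51742315,   0.        , 259.34981365],
       [  0.        , 426.51742315, 192.95103724],
       [  0.        ,   0.        ,   1.        ]]), 'R': array([[-0.80227051, -0.59695472,  0.00266474],
       [-0.33504274,  0.44657342, -0.82964965],
       [ 0.49407327, -0.66649625, -0.55827803]]), 't': array([0.43695661, 0.25983265, 1.01519809])}
0.0187
```

View pics/top0.png

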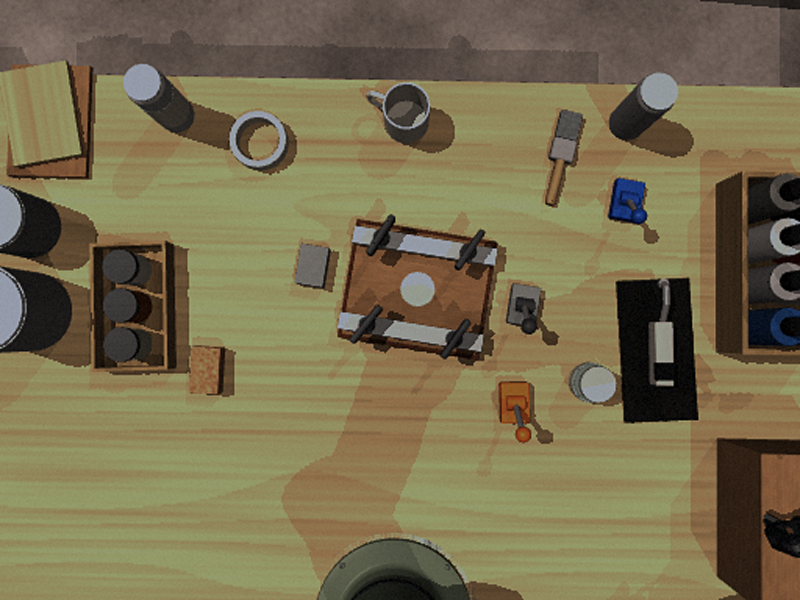

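View pics/side0.png

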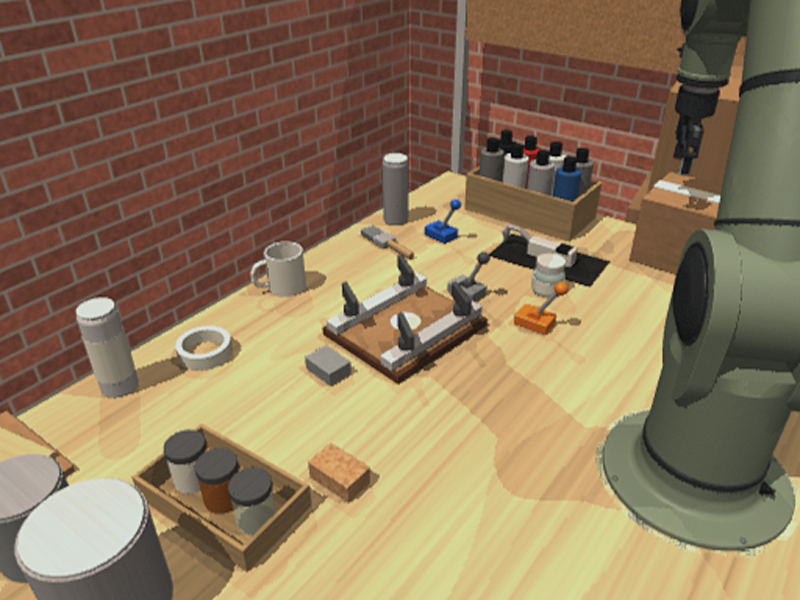

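Top view, 800x600 scale: the clamp wings are at about (381,234), (470,250), (366,323) and (456,338). The cam candidates are:
- grey at (523,305), beside the middle of the board's right edge
- blue at (628,200)
- orange at (515,400)

The grey one fits: it has the right colour, it's level with the edge, and the plain block is opposite at (312,265). The jar is at (594,383) and the cork block at (207,370). Next I'll measure and confirm with an enlarged crop.

```bash
cat > h.py <<'E'
import numpy as np,cv2
from bench import vision
def ray(cam,uv,z):
    p=vision.camera_params(cam);K,R,t=p["intrinsics"],p["R"],p["t"]
    d=R.T@np.linalg.inv(K)@np.array([uv[0],uv[1],1.]);c=-R.T@t
    return c+d*(z-c[2])/d[2]
E
python3 - <<'E'
from h import *
im=np.load("pics/top.npy");x0,y0,x1,y1=205,130,360,240
hsv=cv2.cvtColor(im,cv2.COLOR_RGB2HSV)
roi=np.zeros(im.shape[:2],np.uint8);roi[y0:y1,x0:x1]=1
wh=((hsv[...,1]<60)&(hsv[...,2]>120)&(roi>0)).astype(np.uint8)
dk=((hsv[...,1]<90)&(hsv[...,2]<75)&(roi>0)).astype(np.uint8)
gy=((hsv[...,1]<60)&(hsv[...,2]>=75)&(hsv[...,2]<=135)&(roi>0)).astype(np.uint8)
vis=cv2.resize(im[y0:y1,x0:x1,::-1],None,fx=5,fy=5,interpolation=cv2.INTER_CUBIC)
for nm,m,z in [("white",wh,.043),("dark",dk,.094),("grey",gy,.025)]:
    n,l,st,c=cv2.connectedComponentsWithStats(m)
    for i in range(1,n):
        if st[i,4]<40: continue
        ys,xs=np.nonzero(l==i);P=np.array([ray("top",q,z)[:2] for q in zip(xs,ys)])
        (cx,cy),wd,a=cv2.minAreaRect((P*1000).astype(np.float32))
        ev=np.linalg.svd(P-P.mean(0),full_matrices=False)[2][0]
        print(nm,st[i,4],c[i].round(1),"mean",P.mean(0).round(4),"rect",round(cx),round(cy),np.round(wd),"dir",np.degrees(np.arctan2(ev[1],ev[0])).round(1)%180)
        cv2.drawContours(vis,[((v-[x0,y0])*5).astype(int) for v in cv2.findContours((l==i).astype(np.uint8),0,2)[0]],-1,(0,255,0) if nm=="dark" else (255,0,255),1)
cv2.imwrite("pics/crop1.png",vis)
E
```

```text
white 132 [232.  149.9] mean [0.6633 0.0636] rect 663 62 [37. 28.] dir 101.0
white 400 [275.5 157.2] mean [ 0.6457 -0.0535] rect 646 -52 [110.  28.] dir 83.3
white 53 [314.1 164.4] mean [ 0.6284 -0.1574] rect 631 -156 [17. 27.] dir 152.8
white 377 [266.9 184.5] mean [ 0.572  -0.0318] rect 572 -31 [56. 56.] dir 179.2
white 139 [222.8 205. ] mean [0.5149 0.085 ] rect 514 82 [40. 28.] dir 96.7
white 397 [266.7 212.5] mean [ 0.497  -0.0327] rect 497 -32 [112.  28.] dir 83.4
white 52 [305.3 219.8] mean [ 0.4795 -0.136 ] rect 479 -138 [16. 32.] dir 151.6
dark 206 [243.7 151.6] mean [0.6525 0.03  ] rect 645 21 [59. 73.] dir 149.1
dark 198 [299.8 160.6] mean [ 0.6319 -0.1147] rect 633 -108 [59. 72.] dir 143.3
dark 240 [336.7 200.5] mean [ 0.531  -0.2106] rect 528 -209 [59. 36.] dir 12.300000000000011
dark 275 [237.9 207.8] mean [0.5077 0.042 ] rect 499 43 [50. 74.] dir 120.2
dark 273 [293.8 216.9] mean [ 0.487  -0.1013] rect 481 -101 [48. 71.] dir 129.2
grey 86 [252.7 153.2] mean [0.6578 0.0083] rect 656 8 [28. 29.] dir 145.1
grey 84 [308.  162.3] mean [ 0.6357 -0.1428] rect 634 -143 [26. 30.] dir 139.4
grey 84 [206.3 167.9] mean [0.6152 0.1336] rect 608 132 [68. 11.] dir 177.1Traceback (most recent call last):
  File "<stdin>", line 13, in <module>
  File "h.py", line 4, in ray
    p=vision.camera_params(cam);K,R,t=p["intrinsics"],p["R"],p["t"]
ValueError: time passes only in moves, steps and waits
```

```bash
cat > h.py <<'E'
import numpy as np,cv2,functools
from bench import vision
@functools.cache
def par(cam):
    p=vision.camera_params(cam);return np.linalg.inv(p["intrinsics"]),p["R"],p["t"],p["intrinsics"]
def ray(cam,uv,z):
    Ki,R,t,K=par(cam);d=R.T@Ki@np.array([uv[0],uv[1],1.]);c=-R.T@t
    return c+d*(z-c[2])/d[2]
def proj(cam,X):
    Ki,R,t,K=par(cam);q=K@(R@np.array(X)+t);return q[:2]/q[2]
E
python3 - <<'E'
from h import *
im=np.load("pics/top.npy");x0,y0,x1,y1=205,130,360,240
hsv=cv2.cvtColor(im,cv2.COLOR_RGB2HSV)
wh=((hsv[...,1]<60)&(hsv[...,2]>120)).astype(np.uint8)
n,l,st,c=cv2.connectedComponentsWithStats(wh)
def rail(pts):
    ids=[l[int(round(y)),int(round(x))] for x,y in pts];print(ids)
    ys,xs=np.nonzero(np.isin(l,ids));P=np.array([ray("top",q,.043)[:2] for q in zip(xs,ys)])
    (cx,cy),wd,a=cv2.minAreaRect((P*1000).astype(np.float32));print(cx,cy,wd,a)
    return np.array([cx,cy])/1000,(a if wd[1]>wd[0] else a+90)
f,a1=rail([(232,150),(275,157),(314,164)]);nr,a2=rail([(223,205),(267,212),(305,220)])
print("sep",np.linalg.norm(f-nr),"dir by sep",np.degrees(np.arctan2(*(f-nr)[::-1])))
C=(f+nr)/2;print("centre",C)
vis=cv2.resize(im[y0:y1,x0:x1,::-1],None,fx=5,fy=5,interpolation=cv2.INTER_CUBIC)
mark=lambda p,col=(0,0,255):cv2.circle(vis,tuple(((np.array(p)-[x0,y0]+.5)*5).astype(int)),3,col,-1)
yaw=np.arctan2(*(f-nr)[::-1]);R=np.array([[np.cos(yaw),-np.sin(yaw)],[np.sin(yaw),np.cos(yaw)]])
for k,(a,b) in enumerate([(-75,75),(75,75),(75,-75),(-75,-75)]):
    w=C+R@[a/1e3,b/1e3];print(k+1,w.round(4))
    th=yaw+np.pi/2+1.13
    for s in(-1,0,1): mark(proj("top",[*(w+s*.038*np.array([np.cos(th),np.sin(th)])),.094]))
cv2.imwrite("pics/crop1.png",vis)
E
```

```text
[np.int32(46), np.int32(47), np.int32(51)]
647.5796508789062 -42.028953552246094 (248.08714294433594, 28.429658889770508) 81.87258911132812
[np.int32(67), np.int32(69), np.int32(74)]
499.2090759277344 -20.53809356689453 (248.4175567626953, 28.494850158691406) 81.8455581665039
sep 0.14991892667122217 dir by sep -8.241735988599457
centre [ 0.57339436 -0.03128352]
1 [0.5099 0.0537]
2 [0.6584 0.0322]
3 [ 0.6369 -0.1163]
4 [ 0.4884 -0.0948]
```

View pics/crop1.png

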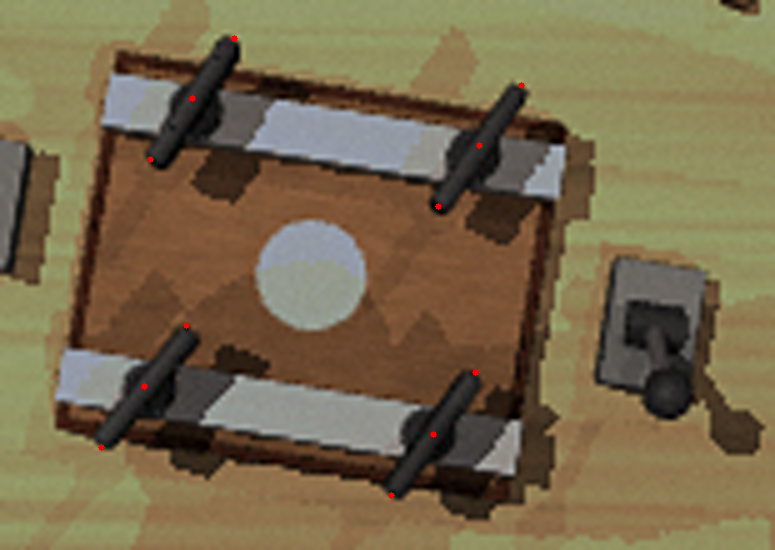

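The crop confirms the grey housing at crop (655,322) with its lever ball at (668,393) as the cam. The predicted wing points (red) lie on all four wings. Next I'll generate the move table.

```bash
cat > plan.py <<'E'
import numpy as np
from h import *
N={1:(.5099,.0537),2:(.6584,.0322),3:(.6369,-.1163),4:(.4884,-.0948)}
rail=np.radians(81.76)
def rel(p,q):  # p,q=(x,y,z,yaw): q in the tool axes at p
    d=np.subtract(q[:3],p[:3]);c,s=np.cos(p[3]),np.sin(p[3])
    return np.round([c*d[0]+s*d[1],s*d[0]-c*d[1],-d[2],p[3]-q[3]],3)
if __name__=="__main__":
    cur=(.2585,-.5686,.2307,np.radians(24.45))
    for ps,(a,b) in enumerate([(1.13,.6),(.6,-.03)]):
        for k in (1,3,2,4):
            up=(*cur[:2],.118,cur[3]);h=(*N[k],.118,rail+a);d=(*N[k],.066,rail+a)
            print(ps+1,"nut",k,"up",rel(cur,up),"hover",rel(cur,h),"down",rel(cur,d),"then turn",round(a-b,2))
            cur=(*N[k],.066,rail+b)
    for nm,uv,z in [("house",(335.5,193.9),.025),("ball",(338.1,208.1),.101)]: print(nm,ray("top",uv,z))
E
python3 plan.py
```

```text
1 nut 1 up [0.    0.    0.113 0.   ] hover [ 0.486 -0.462  0.113 -2.13 ] down [ 0.486 -0.462  0.165 -2.13 ] then turn 0.53
1 nut 3 up [ 0.     0.    -0.052  0.   ] hover [-0.209  0.039 -0.052 -0.53 ] down [-0.209  0.039 -0.    -0.53 ] then turn 0.53
1 nut 2 up [ 0.     0.    -0.052  0.   ] hover [ 0.124  0.085 -0.052 -0.53 ] down [ 0.124  0.085 -0.    -0.53 ] then turn 0.53
1 nut 4 up [ 0.     0.    -0.052  0.   ] hover [-0.039 -0.209 -0.052 -0.53 ] down [-0.039 -0.209 -0.    -0.53 ] then turn 0.53
2 nut 1 up [ 0.     0.    -0.052  0.   ] hover [ 0.124  0.085 -0.052  0.   ] down [ 0.124  0.085 -0.     0.   ] then turn 0.63
2 nut 3 up [ 0.     0.    -0.052  0.   ] hover [-0.145  0.154 -0.052 -0.63 ] down [-0.145  0.154 -0.    -0.63 ] then turn 0.63
2 nut 2 up [ 0.     0.    -0.052  0.   ] hover [ 0.15  -0.005 -0.052 -0.63 ] down [ 0.15  -0.005 -0.    -0.63 ] then turn 0.63
2 nut 4 up [ 0.     0.    -0.052  0.   ] hover [-0.154 -0.145 -0.052 -0.63 ] down [-0.154 -0.145 -0.    -0.63 ] then turn 0.63
house [ 0.55106339 -0.21865982  0.025     ]
ball [ 0.51155189 -0.21317496  0.101     ]
```

Emit:
{"method": "play_rows", "body": {"plan": [0.486, -0.462, 0.05, -2.13, 0.486, -0.462, 0.05, -2.13, 0.486, -0.462, 0.05, -2.13, 0.486, -0.462, 0.05, -2.13, 0.486, -0.462, 0.05, -2.13, 0.486, -0.462, 0.05, -2.13, 0.486, -0.462, 0.05, -2.13, 0.486, -0.462, 0.05, -2.13, 0.486, -0.462, 0.05, -2.13, 0.486, -0.462, 0.05, -2.13, 0.486, -0.462, 0.05, -2.13, 0.486, -0.462, 0.05, -2.13, 0.486, -0.462, 0.05, -2.13, 0.486, -0.462, 0.05, -2.13, 0.486, -0.462, 0.08, -2.13, 0.486, -0.462, 0.113, -2.13, 0.486, -0.462, 0.113, -2.13, 0.486, -0.462, 0.113, -2.13], "gripper": 0.5, "force": 60}}

```text
clock: 1.9
tool_pos: [0.5097, 0.053, 0.1187]
eef_rot: [[-0.834, 0.552, -0.001], [0.552, 0.834, 0.0], [0.001, -0.0, -1.0]]
wrist_force: [0.2, 0.8, 0.0]
gripper_width: 0.0427
finger_force: 0.0
```

Emit:
{"method": "play_rows", "body": {"plan": [0, 0, 0.03, 0, 0, 0, 0.052, 0, 0, 0, 0.052, 0]}}

```text
clock: 2.2
tool_pos: [0.5095, 0.0525, 0.066]
eef_rot: [[-0.834, 0.552, -0.001], [0.552, 0.834, -0.0], [0.001, -0.001, -1.0]]
wrist_force: [-0.6, -0.2, -0.6]
gripper_width: 0.043
finger_force: 0.0
```

Emit:
{"method": "play_rows", "body": {"plan": [0, 0, 0, 0, 0, 0, 0, 0, 0, 0, 0, 0, 0, 0, 0, 0, 0, 0, 0, 0.13, 0, 0, 0, 0.27, 0, 0, 0, 0.4, 0, 0, 0, 0.53, 0, 0, 0, 0.53, 0, 0, 0, 0.53], "gripper": 1, "force": 60}}

```text
clock: 3.2
tool_pos: [0.5093, 0.051, 0.0681]
eef_rot: [[-0.439, 0.899, -0.001], [0.899, 0.439, -0.003], [-0.003, -0.002, -1.0]]
wrist_force: [-12.1, -10.6, 23.4]
gripper_width: 0.0111
finger_force: 59.7
```

Emit:
{"method": "play_rows", "body": {"plan": [0, 0, 0, 0, 0, 0, 0, 0, 0, 0, -0.05, 0, -0.03, 0.005, -0.055, -0.1, -0.209, 0.039, -0.055, -0.53, -0.209, 0.039, -0.055, -0.53, -0.209, 0.039, -0.055, -0.53, -0.209, 0.039, -0.055, -0.53, -0.209, 0.039, -0.055, -0.53, -0.209, 0.039, -0.03, -0.53, -0.209, 0.039, -0.004, -0.53, -0.209, 0.039, -0.004, -0.53], "gripper": 0.5}}

```text
clock: 4.4
tool_pos: [0.6353, -0.1171, 0.0681]
eef_rot: [[-0.834, 0.552, -0.004], [0.552, 0.834, 0.001], [0.004, -0.001, -1.0]]
wrist_force: [-0.6, 0.2, -0.4]
gripper_width: 0.0427
finger_force: 0.0
```

Emit:
{"method": "play_rows", "body": {"plan": [0, 0, 0, 0, 0, 0, 0, 0, 0, 0, 0, 0, 0, 0, 0, 0, 0, 0, 0, 0.13, 0, 0, 0, 0.27, 0, 0, 0, 0.4, 0, 0, 0, 0.53, 0, 0, 0, 0.53, 0, 0, 0, 0.53], "gripper": 1}}

```text
clock: 5.4
tool_pos: [0.6363, -0.1189, 0.0721]
eef_rot: [[-0.439, 0.898, -0.001], [0.898, 0.439, -0.002], [-0.002, -0.002, -1.0]]
wrist_force: [-12.4, -5.4, 14.0]
gripper_width: 0.0109
finger_force: 60.0
```

Emit:
{"method": "play_rows", "body": {"plan": [0, 0, 0, 0, 0, 0, 0, 0, 0, 0, -0.05, 0, 0.02, 0.015, -0.05, -0.1, 0.124, 0.085, -0.05, -0.53, 0.124, 0.085, -0.05, -0.53, 0.124, 0.085, -0.05, -0.53, 0.124, 0.085, -0.05, -0.53, 0.124, 0.085, -0.03, -0.53, 0.124, 0.085, 0, -0.53, 0.124, 0.085, 0, -0.53], "gripper": 0.5}}

```text
clock: 6.5
tool_pos: [0.657, 0.0303, 0.0676]
eef_rot: [[-0.833, 0.553, -0.004], [0.553, 0.833, -0.001], [0.003, -0.003, -1.0]]
wrist_force: [0.0, -1.0, 0.3]
gripper_width: 0.0428
finger_force: 0.0
```

Emit:
{"method": "play_rows", "body": {"plan": [0, 0, 0, 0, 0, 0, 0, 0, 0, 0, 0, 0, 0, 0, 0, 0, 0, 0, 0, 0.13, 0, 0, 0, 0.27, 0, 0, 0, 0.4, 0, 0, 0, 0.53, 0, 0, 0, 0.53, 0, 0, 0, 0.53], "gripper": 1}}

```text
clock: 7.5
tool_pos: [0.6579, 0.0294, 0.072]
eef_rot: [[-0.439, 0.899, -0.001], [0.899, 0.439, -0.003], [-0.002, -0.002, -1.0]]
wrist_force: [-14.8, -8.0, 15.1]
gripper_width: 0.0107
finger_force: 59.8
```

Emit:
{"method": "play_rows", "body": {"plan": [0, 0, 0, 0, 0, 0, 0, 0, 0, 0, -0.05, 0, -0.01, -0.03, -0.05, -0.1, -0.039, -0.209, -0.05, -0.53, -0.039, -0.209, -0.05, -0.53, -0.039, -0.209, -0.05, -0.53, -0.039, -0.209, -0.05, -0.53, -0.039, -0.209, -0.05, -0.53, -0.039, -0.209, -0.03, -0.53, -0.039, -0.209, 0, -0.53, -0.039, -0.209, 0, -0.53], "gripper": 0.5}}

```text
clock: 8.7
tool_pos: [0.4875, -0.0954, 0.0685]
eef_rot: [[-0.834, 0.552, -0.003], [0.552, 0.834, 0.001], [0.003, -0.001, -1.0]]
wrist_force: [-0.4, -0.5, 0.1]
gripper_width: 0.0426
finger_force: 0.0
```

Emit:
{"method": "play_rows", "body": {"plan": [0, 0, 0, 0, 0, 0, 0, 0, 0, 0, 0, 0, 0, 0, 0, 0, 0, 0, 0, 0.13, 0, 0, 0, 0.27, 0, 0, 0, 0.4, 0, 0, 0, 0.53, 0, 0, 0, 0.53, 0, 0, 0, 0.53], "gripper": 1}}

```text
clock: 9.7
tool_pos: [0.4877, -0.0972, 0.0717]
eef_rot: [[-0.439, 0.898, -0.001], [0.898, 0.439, -0.002], [-0.002, -0.001, -1.0]]
wrist_force: [-8.9, -6.5, 14.5]
gripper_width: 0.0106
finger_force: 59.6
```

Emit:
{"method": "play_rows", "body": {"plan": [0, 0, 0, 0, 0, 0, 0, 0, 0, 0, -0.05, 0, 0.02, 0.015, -0.05, 0, 0.124, 0.085, -0.05, 0, 0.124, 0.085, -0.05, 0, 0.124, 0.085, -0.05, 0, 0.124, 0.085, -0.05, 0], "gripper": 0.5}}

```text
clock: 10.5
tool_pos: [0.5105, 0.0574, 0.121]
eef_rot: [[-0.445, 0.895, 0.002], [0.895, 0.445, 0.002], [0.001, 0.002, -1.0]]
wrist_force: [-0.4, -1.0, 0.2]
gripper_width: 0.043
finger_force: 0.0
```

```bash
cat > look.py <<'E'
import sys
from h import *
im=vision.capture("top");x0,y0,x1,y1=205,120,360,240
cv2.imwrite(sys.argv[1],cv2.resize(im[y0:y1,x0:x1,::-1],None,fx=5,fy=5,interpolation=cv2.INTER_CUBIC))
im=vision.capture("side");cv2.imwrite(sys.argv[1].replace("t","s",1) if 0 else sys.argv[1][:-4]+"s.png",cv2.resize(im[140:260,180:340,::-1],None,fx=5,fy=5,interpolation=cv2.INTER_CUBIC))
E
python3 look.py pics/mid.png
```

```text
(no output)
```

View pics/mids.png

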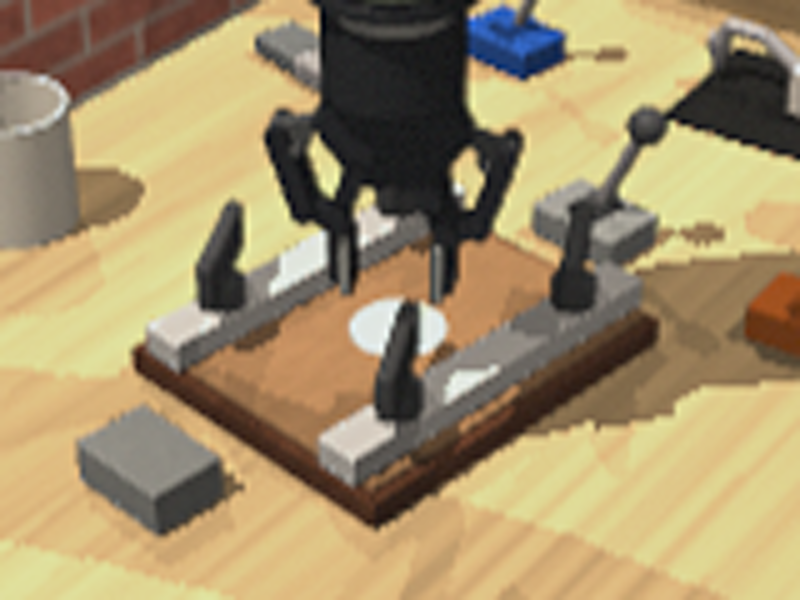

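View pics/mid.png

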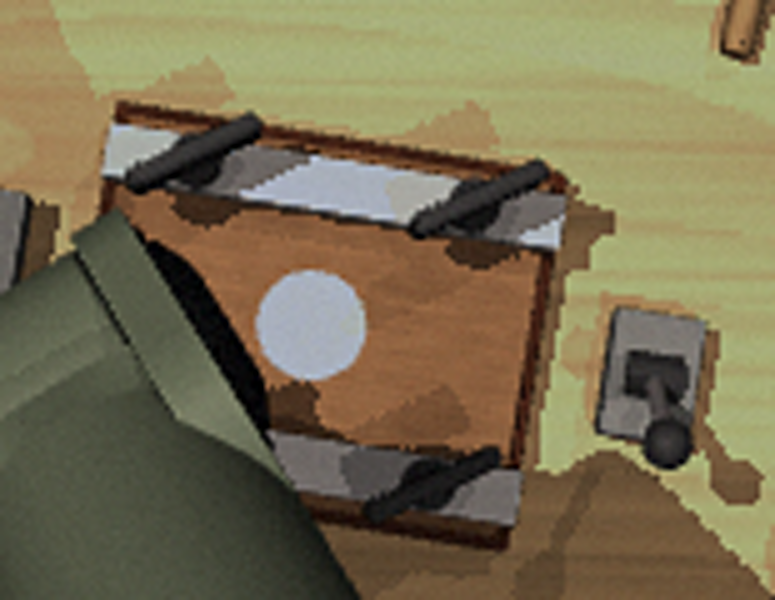

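The pictures show the wings turned about half way (top crop: nut2 at (193,153), nut3 (480,200), nut4 (432,485)). The cam ball is still open at (668,443), and the gripper straddles nut1. I'll go on with the second pass.

Emit:
{"method": "play_rows", "body": {"plan": [0, 0, 0.03, 0, 0, 0, 0.05, 0, 0, 0, 0.05, 0]}}

```text
clock: 10.9
tool_pos: [0.5087, 0.0513, 0.0686]
eef_rot: [[-0.439, 0.898, -0.003], [0.898, 0.439, -0.001], [0.001, -0.003, -1.0]]
wrist_force: [-1.0, 0.1, 1.2]
gripper_width: 0.0425
finger_force: 0.0
```

Emit:
{"method": "play_rows", "body": {"plan": [0, 0, 0, 0, 0, 0, 0, 0, 0, 0, 0, 0, 0, 0, 0, 0, 0, 0, 0, 0.13, 0, 0, 0, 0.26, 0, 0, 0, 0.39, 0, 0, 0, 0.52, 0, 0, 0, 0.63, 0, 0, 0, 0.63, 0, 0, 0, 0.63], "gripper": 1}}

```text
clock: 12.0
tool_pos: [0.5075, 0.0513, 0.0714]
eef_rot: [[0.173, 0.985, -0.004], [0.985, -0.173, -0.003], [-0.004, -0.003, -1.0]]
wrist_force: [-20.7, -7.8, 25.4]
gripper_width: 0.0107
finger_force: 63.4
```

Emit:
{"method": "play_rows", "body": {"plan": [0, 0, 0, 0, 0, 0, 0, 0, 0, 0, -0.05, 0, -0.02, 0.02, -0.05, -0.1, -0.145, 0.154, -0.05, -0.63, -0.145, 0.154, -0.05, -0.63, -0.145, 0.154, -0.05, -0.63, -0.145, 0.154, -0.05, -0.63, -0.145, 0.154, -0.05, -0.63, -0.145, 0.154, -0.03, -0.63, -0.145, 0.154, 0, -0.63, -0.145, 0.154, 0, -0.63], "gripper": 0.5}}

```text
clock: 13.2
tool_pos: [0.6346, -0.1162, 0.0677]
eef_rot: [[-0.44, 0.898, -0.004], [0.898, 0.44, 0.001], [0.003, -0.003, -1.0]]
wrist_force: [-1.0, 0.3, 0.4]
gripper_width: 0.0429
finger_force: 0.0
```

Emit:
{"method": "play_rows", "body": {"plan": [0, 0, 0, 0, 0, 0, 0, 0, 0, 0, 0, 0, 0, 0, 0, 0, 0, 0, 0, 0.13, 0, 0, 0, 0.26, 0, 0, 0, 0.39, 0, 0, 0, 0.52, 0, 0, 0, 0.63, 0, 0, 0, 0.63, 0, 0, 0, 0.63], "gripper": 1}}

```text
clock: 14.3
tool_pos: [0.6347, -0.1176, 0.0721]
eef_rot: [[0.173, 0.985, -0.003], [0.985, -0.173, -0.002], [-0.002, -0.003, -1.0]]
wrist_force: [-20.2, -3.8, 18.1]
gripper_width: 0.0105
finger_force: 63.1
```

Emit:
{"method": "play_rows", "body": {"plan": [0, 0, 0, 0, 0, 0, 0, 0, 0, 0, -0.05, 0, 0.02, 0, -0.05, -0.1, 0.15, -0.005, -0.05, -0.63, 0.15, -0.005, -0.05, -0.63, 0.15, -0.005, -0.05, -0.63, 0.15, -0.005, -0.05, -0.63, 0.15, -0.005, -0.03, -0.63, 0.15, -0.005, 0, -0.63, 0.15, -0.005, 0, -0.63], "gripper": 0.5}}

```text
clock: 15.4
tool_pos: [0.656, 0.0319, 0.0679]
eef_rot: [[-0.441, 0.898, -0.004], [0.898, 0.441, -0.0], [0.002, -0.004, -1.0]]
wrist_force: [-0.2, -0.2, -0.4]
gripper_width: 0.0427
finger_force: 0.0
```

Emit:
{"method": "play_rows", "body": {"plan": [0, 0, 0, 0, 0, 0, 0, 0, 0, 0, 0, 0, 0, 0, 0, 0, 0, 0, 0, 0.13, 0, 0, 0, 0.26, 0, 0, 0, 0.39, 0, 0, 0, 0.52, 0, 0, 0, 0.63, 0, 0, 0, 0.63, 0, 0, 0, 0.63], "gripper": 1}}

```text
clock: 16.5
tool_pos: [0.6562, 0.0312, 0.0722]
eef_rot: [[0.173, 0.985, -0.002], [0.985, -0.173, -0.002], [-0.002, -0.002, -1.0]]
wrist_force: [-17.7, -4.8, 16.8]
gripper_width: 0.0107
finger_force: 62.8
```

Emit:
{"method": "play_rows", "body": {"plan": [0, 0, 0, 0, 0, 0, 0, 0, 0, 0, -0.05, 0, -0.02, -0.02, -0.05, -0.1, -0.154, -0.145, -0.05, -0.63, -0.154, -0.145, -0.05, -0.63, -0.154, -0.145, -0.05, -0.63, -0.154, -0.145, -0.05, -0.63, -0.154, -0.145, -0.05, -0.63, -0.154, -0.145, -0.03, -0.63, -0.154, -0.145, 0, -0.63, -0.154, -0.145, 0, -0.63], "gripper": 0.5}}

```text
clock: 17.7
tool_pos: [0.4873, -0.0942, 0.0686]
eef_rot: [[-0.44, 0.898, -0.003], [0.898, 0.44, 0.001], [0.002, -0.002, -1.0]]
wrist_force: [0.3, -0.4, 0.6]
gripper_width: 0.0428
finger_force: 0.0
```

Emit:
{"method": "play_rows", "body": {"plan": [0, 0, 0, 0, 0, 0, 0, 0, 0, 0, 0, 0, 0, 0, 0, 0, 0, 0, 0, 0.13, 0, 0, 0, 0.26, 0, 0, 0, 0.39, 0, 0, 0, 0.52, 0, 0, 0, 0.63, 0, 0, 0, 0.63, 0, 0, 0, 0.63], "gripper": 1}}

```text
clock: 18.8
tool_pos: [0.4863, -0.0956, 0.0717]
eef_rot: [[0.173, 0.985, -0.003], [0.985, -0.173, -0.002], [-0.002, -0.003, -1.0]]
wrist_force: [-17.5, -4.9, 19.9]
gripper_width: 0.0106
finger_force: 62.5
```

All four are home. Next is the cam: release, move in front of the ball, then push with the shut fingers.

Emit:
{"method": "play_rows", "body": {"plan": [0, 0, 0, 0, 0, 0, 0, 0, 0, 0, -0.05, 0, 0, -0.02, -0.06, 0, -0.112, -0.02, -0.06, 0, -0.112, -0.02, -0.06, 0, -0.112, -0.02, -0.06, 0, -0.112, -0.02, -0.06, 0], "gripper": 0.5}}

```text
clock: 19.6
tool_pos: [0.4487, -0.2036, 0.1308]
eef_rot: [[0.177, 0.984, 0.001], [0.984, -0.177, -0.001], [-0.0, 0.001, -1.0]]
wrist_force: [-0.5, 0.4, -0.3]
gripper_width: 0.0428
finger_force: 0.0
```

Emit:
{"method": "play_rows", "body": {"plan": [0, 0, 0, 0, 0, 0, 0, 0, 0, 0, 0.04, 0, 0, 0, 0.042, 0, 0, 0, 0.042, 0, 0, 0, 0.042, 0], "gripper": 1}}

```text
clock: 20.2
tool_pos: [0.4495, -0.2011, 0.0894]
eef_rot: [[0.172, 0.985, 0.001], [0.985, -0.172, -0.0], [-0.0, 0.001, -1.0]]
wrist_force: [-1.3, -0.1, 0.8]
gripper_width: -0.0002
finger_force: 0.0
```

```bash
python3 look.py pics/cam.png
```

```text
(no output)
```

View pics/cams.png

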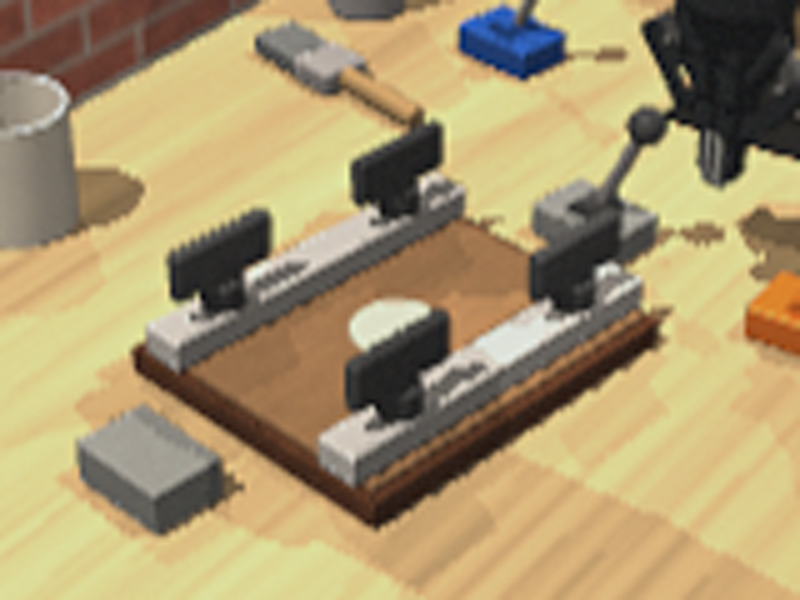

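View pics/cam.png

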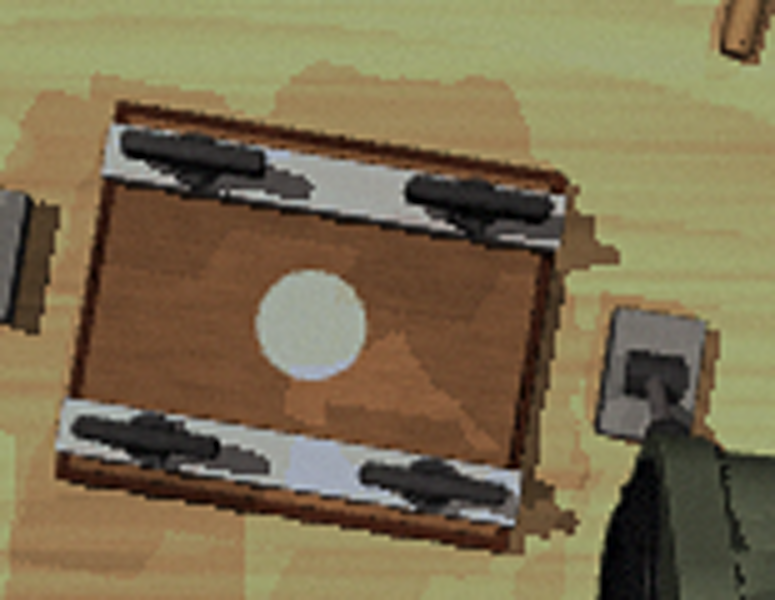

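Wings all lie along the rails. The ball at side crop (648,125) stands free in front of the shut fingers at (715,165). Push.

Emit:
{"method": "play_rows", "body": {"plan": [0, 0.02, 0, 0, 0, 0.035, 0, 0, 0, 0.05, 0, 0, 0, 0.065, 0, 0, 0, 0.08, 0, 0, 0, 0.095, 0, 0, 0, 0.105, 0, 0, 0, 0.11, 0, 0, 0, 0.11, 0, 0]}}

```text
clock: 21.2
tool_pos: [0.5576, -0.2205, 0.0885]
eef_rot: [[0.173, 0.985, 0.0], [0.985, -0.173, -0.0], [0.0, 0.0, -1.0]]
wrist_force: [0.2, 0.1, -0.3]
gripper_width: 0.0002
finger_force: 0.0
```

Emit:
{"method": "play_rows", "body": {"plan": [0, 0.004, 0, 0, 0, 0.008, 0, 0, 0, 0.008, 0, 0]}}

```text
clock: 21.5
tool_pos: [0.5633, -0.2218, 0.088]
eef_rot: [[0.173, 0.985, -0.004], [0.985, -0.173, 0.001], [-0.0, -0.004, -1.0]]
wrist_force: [-11.9, 1.8, 8.0]
gripper_width: 0.0001
finger_force: 6.5
```

```bash
python3 look.py pics/cam2.png
```

```text
(no output)
```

View pics/cam2s.png

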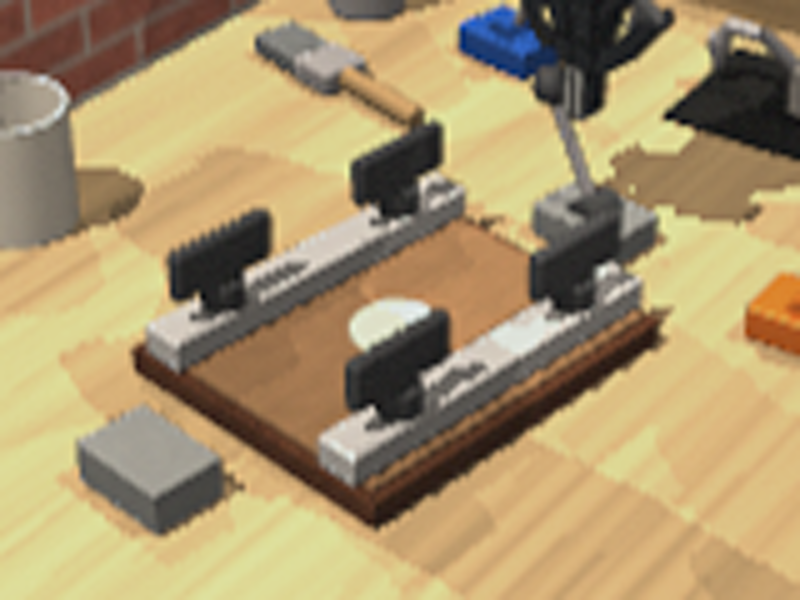

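The lever has swung over (ball at side crop (550,85)) and 12 N shows it's on its stop. I'll back off and lift clear.

Emit:
{"method": "play_rows", "body": {"plan": [0, -0.02, 0, 0, 0, -0.05, 0, 0, 0, -0.07, -0.03, 0, 0, -0.07, -0.08, 0, 0, -0.07, -0.11, 0, 0, -0.07, -0.11, 0, 0, -0.07, -0.11, 0]}}

```text
clock: 22.3
tool_pos: [0.4964, -0.21, 0.1988]
eef_rot: [[0.173, 0.985, 0.001], [0.985, -0.173, -0.001], [-0.0, 0.001, -1.0]]
wrist_force: [-0.2, -0.5, 0.1]
gripper_width: -0.0
finger_force: 0.0
```

```bash
python3 look.py pics/end.png
```

```text
(no output)
```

View pics/ends.png

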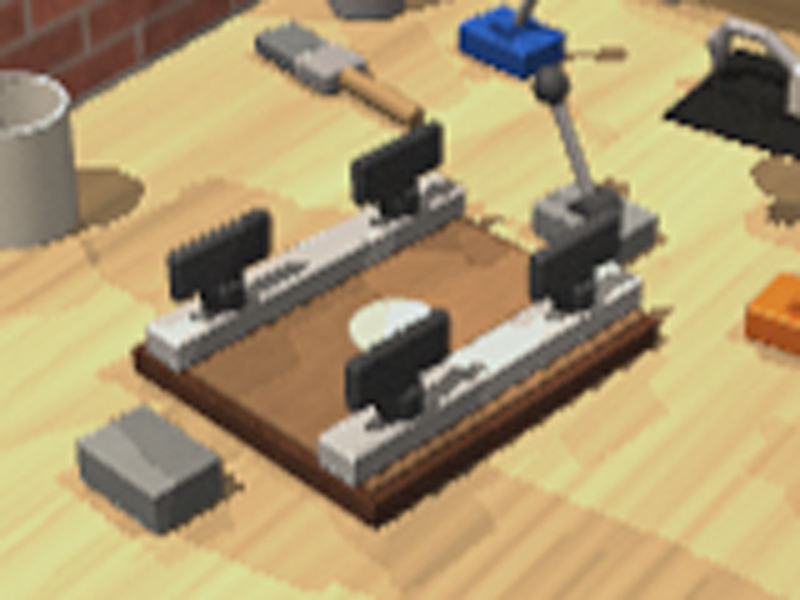

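The lever stays over (ball at side crop (550,85)), the wings are along the rails and the arm is clear. I'll check the ball position numerically and hand in if it's locked.

Run:
```python
from h import *
from bench import order
m=np.array([289.5,156.5]);best=[]
for q in np.arange(.6,1.05,.05):
    a=q-.5;p=proj("side",[.551+.09*np.sin(a)*.99,-.2187-.09*np.sin(a)*.143,.022+.09*np.cos(a)])
    best.append((np.linalg.norm(p-m),q))
print(min(best))
if min(best)[1]>.88: print(order.job_done())
```

```text
(np.float64(1.2164221902260222), np.float64(0.9500000000000003))
the job is handed in; nothing more can be done
None
```

All four wing nuts are home at their stops, tightened in crisscross order in two passes. The cam lever is locked at about 0.95 rad by camera, the arm is clear, and the job was handed in at about 22 s; the verdict was not shown.

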